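# Trace the dosing cam on the profile tester

### The job

Check the pump cam on the profile tester. Hold the carriage knob and push it in towards the cam until the gauge plunger is gently pressed to about the middle of its travel, swing the arm round past the green mark to beyond the red mark with the plunger riding on the cam all the way, neither leaving it nor bottoming, then draw the carriage fully back and let go. Leave everything else on the bench where it is.

Things in the scene. Friction and masses are not known exactly. Their poses are not given: they have to be found in the camera images.
- tester: cam profile tester fixed to the bench: round grey-blue base, flat at its back, 230 mm across, 18 mm high. Origin on the vertical spindle axis at bench height. A swinging arm carries a radial carriage with gauge and knob; only the knob and its post stand higher than 60 mm. A shelf board overhangs the bench 0.44 m above it, more than 0.57 m ahead of the robot and right of y = 0.08 m
- spindle (a point): point on the spindle axis, about which the arm swings, 46 mm above the bench. A steel plate cam 12 mm thick is clamped here: its edge is 30 mm from the axis, with one lobe that adds up to 18 mm; the lobe's height and place differ from cam to cam and are not known (hence the trace); its flanks rise or fall at up to 35 degrees to the direction of travel
- knob_grip (a point): middle of the black round knob, 24 mm across, 74 to 104 mm above the bench, vertical. It turns freely on its post, so a hand holding it need not turn with the arm. It moves only round the spindle (with the arm, about 0.5 N) and towards or away from it (with the carriage, about 1 N). The free plunger's ball tip centre is 19 mm nearer the spindle than the knob's axis
- swing_arm (a joint): angle of the arm, rad: 0 at its first stop, 3.2 at the second; grows anticlockwise seen from above. At 0 the arm points 1.55 rad anticlockwise from the tester's own x axis. Green mark at 0.4, red mark at 2.8. It starts between 0.02 and 0.28 and stays where it is left
- carriage (a joint): how far the carriage is pushed in towards the spindle, m: 0 fully drawn back (knob axis 77 mm from the spindle axis, ball tip clear of any cam), 0.031 fully in. It stays where it is left and starts within 6 mm of fully back
- plunger (a joint): how far the gauge plunger (ball tip of 4 mm radius) is pressed into its stem, away from the spindle, m: 0 free, 0.0055 bottomed; the dial's red needle turns with it. Its spring pushes with 1 N when free and 1.5 N more for each mm, so 4 to 5 N is mid-travel; a hand at the knob feels this force pointing away from the spindle
- start_mark (a point): green mark on the index ring, 104 mm from the spindle axis: the trace must be in contact before the arm passes it
- end_mark (a point): red mark on the index ring, 104 mm from the spindle axis: contact must be kept until the arm has passed it
- beaker: empty glass beaker, 54 mm wide, 67 mm high, right of the tester; origin under its middle; to be left alone
- vial: small sample vial with a red cap, 27 mm wide, 56 mm high, left of the tester; origin under its middle; to be left alone
- seed_dish: flat dish of seeds, 96 mm across, 14 mm high, right of the tester; origin under its middle; to be left alone

How it is judged:
By the outcome, as a careful person would: the job done as asked, in the order asked, and still so for the second after the job is handed in, with the robot touching nothing.
It also fails if it takes over 72 s, if anything falls off the work surface, if the arm or the gripper's body presses on something with over 40 N, if the wrist force passes 120 N, or if a joint passes its speed limit or range.

### The arm

A 7-joint arm with a two-finger parallel gripper is mounted at the origin on the work surface; the furniture and walls round the work are solid. World frame = base frame: x ahead of the robot, y to its left, z up, the work surface at z = 0. Lengths are in m, angles in rad, forces in N, time in s.
With the tool pointing down it reaches from about 0.425 to 0.875 m from the base axis. Payload 9.9 kg.
Tool frame: the origin (TCP) lies between the finger pads; the fingertips stand 14 mm ahead of it and the grasp point (between the pads) lies 5 mm behind it; z points along the fingers, y is the line along which they close (so a half turn about z gives the same grasp; the last joint's range is limited). The gripper opens to 85 mm and grips with 20 to 120 N. Pads are 22 mm wide; open, the fingers measure 114 mm over their backs; the gripper's body (76 mm by 85 mm) begins 54 mm behind the grasp point. The pads swing forward as they close: fully open they stand 13 mm farther back than shut.
Start: joints at [1.077, 0.576, 0.025, 1.437, -0.015, 1.129, -0.057], TCP at [0.269, -0.619, 0.245] pointing down, gripper open.
Joint ranges: [-2.76, 2.76], [-0.34, 2.15], [-1.52, 1.57], [0.19, 2.46], [-1.09, 4.23], [0.17, 1.99], [-2.82, 2.82]. Speed limits (rad/s): [2.22, 2.22, 3.01, 3.01, 3.14, 3.14, 3.14].

### API

Orientations are given as a unit quaternion [w, x, y, z].
In Python, from rig import bot, cams gives the robot as it stands.
- The arm moves only by the tool play_rows, never from a script. Its argument "plan" is a list that holds one entry, the list of rows, each a list of 7 numbers: the finger opening in cm, from 0 to 8.54, then the shift along the tool's x, y, z in cm, then the turn, a rotation vector about the tool's x, y, z in degrees. A call has 1 to 20 rows; each row is the pose to reach, as a shift and turn from the pose commanded when the call began, along the tool's axes at that moment; what a row does not reach only later rows make up. A row lasts 1/8 s, in which the tool goes at most 62.5 mm and 10.7 degrees, less where a joint would pass 70% of its speed; a pose out of reach is approached as far as the arm can. A call with a gripper value outside its range is refused whole. The fingers move at their own pace and stop on an object; "squeeze" is the grip in N (left out, the last holds). Time passes only in rows, so rows that repeat a pose let the fingers close. It gives the time, the measured TCP pose, the force, the opening and the grip force at its end, in the units of the state.
- bot.read_state(): the state, without advancing time (a new reading comes with each control period).
- cams.capture(name): name is "side" or "top" or "wrist"; returns a dict with "frame" (384x512x3 uint8, red, green, blue), "fx", "fy", "cx", "cy" (pixels), "eye" and "attitude" of the camera in the world; the wrist camera has in their place "tool_from_camera" (4x4, takes a point from camera to tool coordinates, whose origin is the TCP and whose axes are the flange's). Camera axes: x right, y down, z forward; pixel columns grow to the right and rows downward; lengths in m; the calibration is good to about 2 mm. A picture is of the moment at which its call begins: read the wrist's pose just before it. There is no depth.
- bot.finish_job(): hands the job in; it is judged then, once.
Trained networks look in the newest picture that a camera, given by its name, has taken for a name from the list of things; names that differ only in an ending like _2 or _b are one class to them, and where a whole thing is asked for, a point or a joint stands for the part that bears it (a point fixed in the world has none). Each returns a list of dicts, best first, with "conf" (0 to 1); they miss things now and then, are a little off and sometimes report something else, mostly with a low value. They report only what shows in the picture. A call takes as long as a camera call.
- cams.masks_of(label, camera): "pixels" (384x512 bool, what is visible of it) and "at" ([column, row] in pixels, amid what is visible of it).
- cams.landmark_of(label, camera): "at" ([column, row] in pixels: a listed point, or the origin of a listed thing).
The state is a dict: "clock": time; "qpos": joint angles; "joint_vel": joint speeds; "joint_torque": joint torques, N m; "tool_pos": TCP position; "orientation": TCP orientation; "force": force on the tool from outside, world axes, zero at the start; "torque": the same for the moment, N m; "finger_gap": finger opening in m; "grasp_force": force on a finger pad.
Only numpy, scipy, OpenCV 4.12 (cv2) and the standard library are available. Lean on these libraries where they do the work, as an engineer would, in place of code of your own. Each camera call takes 0.05 s, during which the arm holds its last target. There are 200 camera calls.

## Working session

There is one attempt and no reset: what is moved stays moved. The work goes in short steps, Python scripts to look and compute and a tool call to move; the robot and the scene stay as the last step left them, time stands still between calls to the robot, and variables do not carry over. Pictures are saved under pics/ and viewed, at most 10 in all, crops included, and the job is handed in when it is done.

Besides the shell and the picture viewer there is one more tool, called after "Emit:" as name(argument=value, ...) on one line, values as JSON. play_rows: Moves the arm, as the interface text tells. Its arguments: {"type":"object","properties":{"plan":{"type":"array"},"squeeze":{"type":"number"}},"required":["plan"]}

```bash
ls; mkdir -p pics
cat > h.py <<'E'
import numpy as np, cv2
from scipy.spatial.transform import Rotation as R
from rig import bot, cams
def rq(q): return R.from_quat([q[1],q[2],q[3],q[0]])
def att(a):
    a=np.array(a,float)
    return a if a.shape==(3,3) else rq(a.ravel()).as_matrix()
def ray(c,uv,st=None):
    d=np.array([(uv[0]-c['cx'])/c['fx'],(uv[1]-c['cy'])/c['fy'],1.])
    if 'eye' in c: return np.array(c['eye']),att(c['attitude'])@d
    T=np.array(c['tool_from_camera']); Rt=rq(st['orientation']).as_matrix()
    return np.array(st['tool_pos'])+Rt@T[:3,3], Rt@T[:3,:3]@d
def atz(c,uv,z,st=None):
    o,d=ray(c,uv,st); return o+d*(z-o[2])/d[2]
E
python3 - <<'E'
from h import *
st=bot.read_state(); print({k:np.round(v,3).tolist() for k,v in st.items()})
for n in ['side','top']:
    c=cams.capture(n); cv2.imwrite(f'pics/{n}0.png',c['frame'][:,:,::-1])
    print(n,c['fx'],c['cx'],c['cy'],c.get('eye'),c.get('attitude'))
    for l,z in [('tester',0),('spindle',.046),('knob_grip',.089),('start_mark',.018),('end_mark',.018),('beaker',0),('vial',0),('seed_dish',0)]:
        for r in cams.landmark_of(l,n)[:2]: print(l,round(r['conf'],2),np.round(r['at'],1),np.round(atz(c,r['at'],z),4))
E
```

```text
pics
{'clock': 0.0, 'qpos': [1.077, 0.577, 0.025, 1.438, -0.015, 1.129, -0.056], 'joint_vel': [-0.0, 0.003, -0.002, -0.0, 0.0, -0.001, 0.0], 'joint_torque': [0.0, -76.575, 2.251, -28.596, 0.015, 0.013, 0.0], 'tool_pos': [0.269, -0.619, 0.244], 'orientation': [-0.001, 0.979, 0.203, -0.0], 'force': [-0.226, 0.221, 0.169], 'torque': [0.028, 0.004, -0.02], 'grasp_force': 0.0, 'finger_gap': 0.085}
side 423.2684098946365 258.7638789432901 187.76774336664892 [-0.74018868 -0.19383901  0.91323133] [-0.34594983  0.67311865 -0.57474678  0.31128145]
tester 0.95 [199.3 195.8] [ 0.4853  0.1883 -0.    ]
spindle 0.98 [194.4 184.6] [0.4882 0.2046 0.046 ]
knob_grip 0.47 [178.1 162.9] [0.5561 0.283  0.089 ]
start_mark 0.89 [171.7 182.1] [0.5291 0.3059 0.018 ]
end_mark 0.64 [203.1 209.1] [0.3869 0.1474 0.018 ]
end_mark 0.5 [178.  165.4] [0.6491 0.3187 0.018 ]
beaker 0.47 [287.4 214.3] [ 0.4314 -0.1424 -0.    ]
vial 0.71 [195.5 184.2] [0.5567 0.2223 0.    ]
vial 0.42 [133.7 215.3] [0.3343 0.3798 0.    ]
seed_dish 0.62 [380.9 216.5] [ 0.4756 -0.4668  0.    ]
seed_dish 0.32 [135.4 218.7] [0.3176 0.367  0.    ]
top 466.6580456446087 259.5323278907428 193.48496456765216 [ 0.11674269 -0.05409261  1.51807158] [-0.07731545  0.71429147 -0.69102468  0.07934043]
tester 0.71 [184.4 185.7] [0.4776 0.1991 0.    ]
spindle 0.87 [184.4 181.6] [0.4803 0.1924 0.046 ]
knob_grip 0.45 [162.2 164.6] [0.523  0.2594 0.089 ]
start_mark 0.7 [386.  199.8] [ 0.4482 -0.4696  0.018 ]
start_mark 0.55 [157.1 171.2] [0.5198 0.2901 0.018 ]
end_mark 0.58 [194.8 214.1] [0.3794 0.1558 0.018 ]
beaker 0.58 [287.  203.7] [ 0.4278 -0.1451  0.    ]
vial 0.59 [124.6 227.1] [0.3317 0.3852 0.    ]
seed_dish 0.84 [386.9 197.8] [ 0.4591 -0.4777  0.    ]
seed_dish 0.71 [159.7 174.1] [0.5148 0.2847 0.    ]
```

Run:
```python
from h import *
st=bot.read_state()
c=cams.capture('wrist'); print(np.round(c['tool_from_camera'],3),c['fx'])
Rt=rq(st['orientation']).as_matrix()
for p in [(.45,-.25,.30),(.46,.0,.30),(.45,.17,.30)]: print(p,Rt.T@(np.array(p)-st['tool_pos'])*100)
im=cv2.imread('pics/top0.png')[120:260,100:310]; cv2.imwrite('pics/topc.png',cv2.resize(im,None,fx=3.8,fy=3.8,interpolation=cv2.INTER_CUBIC))
```

```text
[[ 0.    -0.951 -0.309  0.079]
 [ 1.     0.    -0.     0.001]
 [ 0.    -0.309  0.951 -0.128]
 [ 0.     0.     0.     1.   ]] 343.8085699087313
(0.45, -0.25, 0.3) [ 31.31647869 -26.64283841  -5.47227278]
(0.46, 0.0, 0.3) [ 42.19365107 -49.1747518   -5.47231325]
(0.45, 0.17, 0.3) [ 48.04921134 -65.16576221  -5.4722395 ]
```

View pics/topc.png

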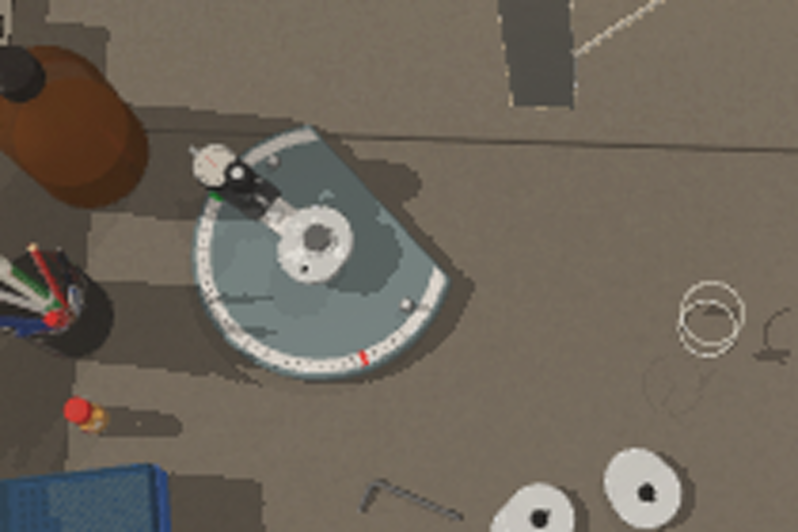

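The top view shows the tester at crop (318,238). The knob is at (237,172) beside the green mark (217,196), and red is at (364,357). A tall brown bottle stands left of the knob, so I'll keep clear of it. I'm moving above the spindle, turning the tool so the camera faces the cam.

Emit:
play_rows(plan=[[[4.6,5,-4,-2,0,0,-8],[4.6,10,-9,-5.5,0,0,-16],[4.6,15,-13,-5.5,0,0,-24],[4.6,20,-17,-5.5,0,0,-32],[4.6,25,-21.5,-5.5,0,0,-40],[4.6,31,-26.5,-5.5,0,0,-48],[4.6,33.5,-31,-5.5,0,0,-57],[4.6,36,-36,-5.5,0,0,-66],[4.6,38,-40,-5.5,0,0,-75],[4.6,40,-45,-5.5,0,0,-84],[4.6,42,-49,-5.5,0,0,-93],[4.6,44,-53,-5.5,0,0,-102],[4.6,46.5,-57.5,-5.5,0,0,-111],[4.6,48.5,-62,-5.5,0,0,-120],[4.6,50.4,-65.8,-5.5,0,0,-129],[4.6,50.4,-65.8,-5.5,0,0,-138],[4.6,50.4,-65.8,-5.5,0,0,-147],[4.6,50.4,-65.8,-5.5,0,0,-156],[4.6,50.4,-65.8,-5.5,0,0,-160],[4.6,50.4,-65.8,-5.5,0,0,-160]]])

```text
clock: 3.45
tool_pos: [0.4691, 0.1851, 0.3003]
orientation: [0.0, -0.03, 1.0, 0.0]
force: [-0.7, -0.1, 0.9]
finger_gap: 0.0458
grasp_force: 0.0
```

Emit:
play_rows(plan=[[[4.6,0,0,3.5,0,0,-10],[4.6,0,0,7,0,0,-20],[4.6,0,0,10.5,0,0,-30],[4.6,0,0,13.5,0,0,-41],[4.6,0,0,13.5,0,0,-41],[4.6,0,0,13.5,0,0,-41]]])

```text
clock: 4.2
tool_pos: [0.4695, 0.1857, 0.1663]
orientation: [0.001, -0.376, 0.926, 0.0]
force: [0.3, 0.3, -0.4]
finger_gap: 0.0459
grasp_force: 0.0
```

Run:
```python
from h import *
st=bot.read_state(); c=cams.capture('wrist'); print(st['tool_pos'],st['orientation'],st['qpos'],st['force'])
np.savez('w1.npz',**{k:np.array(v) for k,v in c.items()},tp=st['tool_pos'],to=st['orientation'])
for l,z in [('spindle',.046),('knob_grip',.089),('start_mark',.018),('end_mark',.018)]:
    for r in cams.landmark_of(l,'wrist')[:2]: print(l,round(r['conf'],2),np.round(r['at'],1),np.round(atz(c,r['at'],z,st),4))
cv2.imwrite('pics/w1.png',cv2.resize(c['frame'][:,:,::-1],(800,600),interpolation=cv2.INTER_CUBIC))
```

```text
[0.46946841 0.18571379 0.16634104] [ 5.33957647e-04 -3.76312980e-01  9.26492436e-01  1.50783162e-04] [ 0.17670665  0.56360383 -0.96879686  1.96291494  0.58504929  0.92301508
  1.25110942] [ 0.25891498  0.26884763 -0.362799  ]
spindle 0.69 [260.2 210.2] [0.4789 0.1959 0.046 ]
knob_grip 0.6 [285.4 324.8] [0.5176 0.2586 0.089 ]
knob_grip 0.36 [311.7  77.7] [0.3898 0.1492 0.089 ]
start_mark 0.64 [303.3 299. ] [0.5218 0.2947 0.018 ]
end_mark 0.74 [311.2  77.4] [0.382  0.1558 0.018 ]
```

View pics/w1.png

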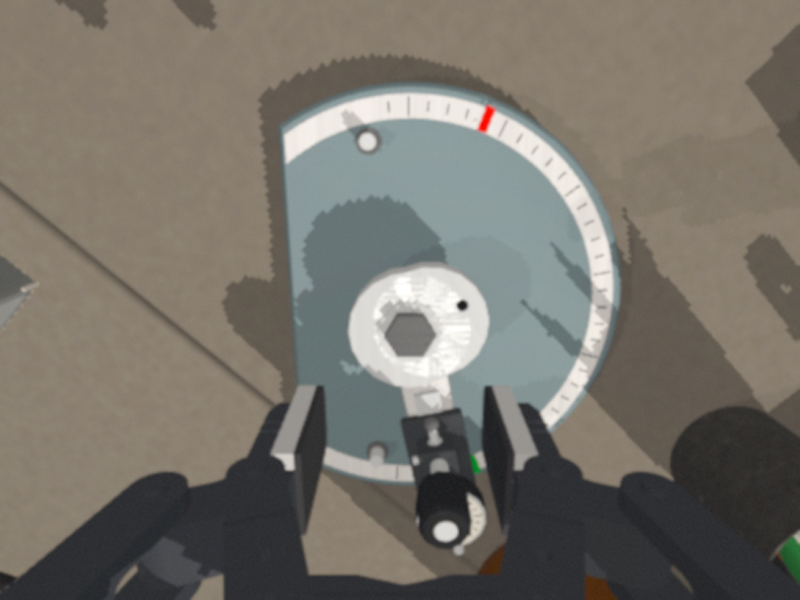

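```bash
cat > prof.py <<'E'
from h import *
def load(f):
    d=np.load(f); c={k:(d[k] if d[k].ndim else float(d[k])) for k in d.files}
    return c,dict(tool_pos=d['tp'],orientation=d['to'])
def rect(c,st,z,ctr,half,ppm):
    n=int(2*half*ppm*1000)
    g=ctr[0]+half-np.arange(n)/(ppm*1000); h=ctr[1]+half-np.arange(n)/(ppm*1000)  # rows:+x up, cols:+y left
    X,Y=np.meshgrid(g,h,indexing='ij'); P=np.stack([X,Y,np.full_like(X,z)],-1)
    T=np.array(c['tool_from_camera']); Rt=rq(st['orientation']).as_matrix()
    p=((P-st['tool_pos'])@Rt-T[:3,3])@T[:3,:3]
    return cv2.remap(c['frame'],(c['fx']*p[...,0]/p[...,2]+c['cx']).astype('f4'),(c['fy']*p[...,1]/p[...,2]+c['cy']).astype('f4'),cv2.INTER_CUBIC)
E
python3 - <<'E'
from prof import *
from scipy.optimize import least_squares
c,st=load('w1.npz'); C=np.array([.479,.196])
def lohi(im): 
    im=im.astype(int); return im.min(2), im.max(2)-im.min(2)
def polar_edge(z,C,r0,r1,angs,thr,last=True):
    im=rect(c,st,z,C,.13,4); lo,sat=lohi(im); out=[]
    for a in angs:
        r=np.arange(r0,r1,.00025); i=((.13-r*np.cos(a))*4000).astype(int); j=((.13-r*np.sin(a))*4000).astype(int)
        m=(lo[i,j]>thr); 
        out.append((r[m].min(),r[m].max()) if m.any() else (np.nan,np.nan))
    return np.array(out)
ring=np.radians(np.arange(80,216,4))
e=polar_edge(.018,C,.085,.113,ring,165)
for k in (0,1):
    ok=~np.isnan(e[:,k]); P=C+e[ok,k,None]*np.stack([np.cos(ring[ok]),np.sin(ring[ok])],1)
    s=least_squares(lambda v:np.hypot(*(P-v[:2]).T)-v[2],[*C,.1],loss='soft_l1',f_scale=.0005); print('ring',k,s.x,np.abs(s.fun).mean())
im=rect(c,st,.052,C,.06,6); cv2.imwrite('pics/cam.png',im[:,:,::-1][:, :])
a=np.radians(np.arange(0,360,10)); e=polar_edge(.052,C,.012,.056,a,150)
print(np.round(np.c_[np.degrees(a),e*1000],1).tolist())
E
```

```text
ring 0 [0.47731364 0.19644616 0.09794188] 0.00018615026507811918
ring 1 [0.47791046 0.1959419  0.11046589] 0.0003196276199848897
[[0.0, 12.0, 27.5], [10.0, 12.0, 27.5], [20.0, 12.0, 27.3], [30.0, 12.0, 28.3], [40.0, 12.0, 31.3], [50.0, 12.0, 43.8], [60.0, 12.0, 44.3], [70.0, 13.0, 44.5], [80.0, 13.5, 38.0], [90.0, 13.0, 30.5], [100.0, 12.5, 33.3], [110.0, 12.5, 35.3], [120.0, 12.8, 37.0], [130.0, 13.8, 38.8], [140.0, 13.3, 39.8], [150.0, 12.5, 40.3], [160.0, 12.0, 40.8], [170.0, 12.0, 40.5], [180.0, 12.5, 39.5], [190.0, 13.0, 38.8], [200.0, 12.8, 37.3], [210.0, 12.0, 35.5], [220.0, 12.0, 33.0], [230.0, 12.0, 31.8], [240.0, 12.0, 31.3], [250.0, 12.2, 30.8], [260.0, 12.0, 30.5], [270.0, 12.0, 30.0], [280.0, 12.0, 29.3], [290.0, 12.0, 29.3], [300.0, 12.0, 28.8], [310.0, 12.0, 28.5], [320.0, 12.0, 28.3], [330.0, 12.0, 28.3], [340.0, 12.0, 27.8], [350.0, 12.0, 28.0]]
```

View pics/cam.png

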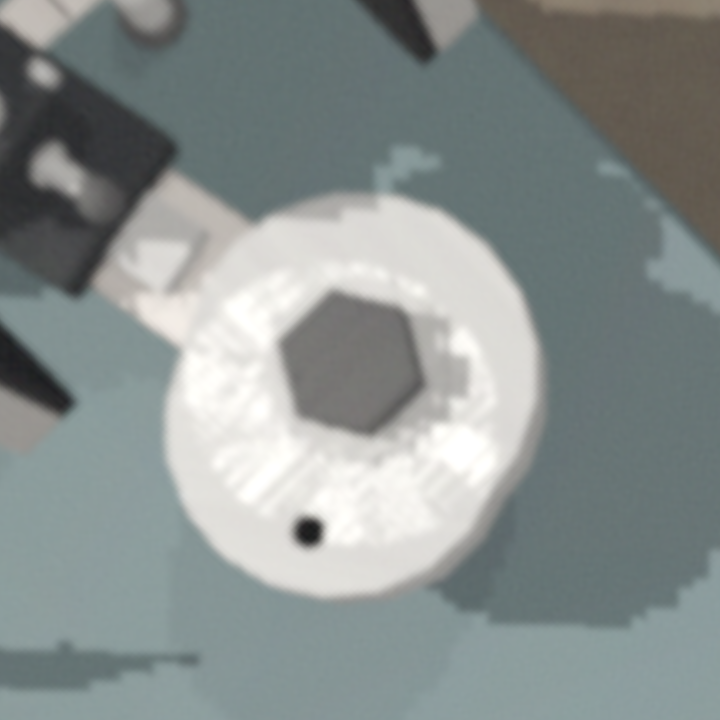

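The cam is clear. Its base circle centre is near (0.4765, 0.196) and the lobe peaks at about 157° at roughly 43 mm. The arm sits at about 57°, green is at 65.6° and red at 203°, all consistent with the given sizes. Next I'll grasp the knob.

Emit:
play_rows(plan=[[[4.6,-4,0.9,0,0,0,0],[4.6,-8.5,1.85,0,0,0,0],[4.6,-8.5,1.85,2,0,0,0],[4.6,-8.5,1.85,4.5,0,0,0],[4.6,-8.5,1.85,6.5,0,0,0],[4.6,-8.5,1.85,8.1,0,0,0],[4.6,-8.5,1.85,8.1,0,0,0]]])

```text
clock: 5.32
tool_pos: [0.5162, 0.2573, 0.0833]
orientation: [-0.001, -0.378, 0.926, -0.0]
force: [-0.4, 0.1, -0.7]
finger_gap: 0.0464
grasp_force: 0.0
```

```bash
cat > pitch.py <<'E'
from prof import *
from scipy.optimize import least_squares
c,st=load('w1.npz'); C=np.array([.4768,.1961])
im=rect(c,st,.052,C,.06,6).astype(int); lo=im.min(2); sat=im.max(2)-lo
A=np.radians(np.arange(0,360,3)); r=np.arange(.014,.055,.0001); prof=[]
for a in A:
    i=((.06-r*np.cos(a))*6000).astype(int); j=((.06-r*np.sin(a))*6000).astype(int)
    g=cv2.GaussianBlur(lo[i,j].astype('f4').reshape(1,-1),(0,0),3)[0]
    k=np.where(g<168)[0]; k=k[r[k]>.024]; prof.append(r[k[0]] if len(k) else np.nan)
prof=np.array(prof); deg=np.degrees(A)
P=C+prof[:,None]*np.stack([np.cos(A),np.sin(A)],1)
E
python3 - <<'E'
from pitch import *
ok=((deg<33)|(deg>255)); Q=P[ok]
s=least_squares(lambda v:np.hypot(*(Q-v[:2]).T)-v[2],[*C,.03],loss='soft_l1',f_scale=.0003); print('free fit',s.x)
s=least_squares(lambda v:np.hypot(*(Q-v[:2]).T)-.03,[*C],loss='soft_l1',f_scale=.0003); print('30 fit',s.x,np.abs(s.fun).max())
for O in (s.x,):
    D=P-O; rr=np.hypot(*D.T); aa=np.degrees(np.arctan2(D[:,1],D[:,0]))%360
    print(np.round(np.c_[aa,rr*1000],1)[::2].tolist())
st=bot.read_state(); print(st['tool_pos'],st['force'])
c=cams.capture('wrist'); cv2.imwrite('pics/w2.png',c['frame'][:,:,::-1])
E
```

```text
free fit [0.47737526 0.19497836 0.02874906]
30 fit [0.47643122 0.19605697] 0.00172903013365407
[[0.1, 29.1], [6.0, 29.0], [11.9, 29.0], [17.9, 29.0], [23.8, 29.5], [29.7, 30.4], [35.7, 30.6], [41.7, 41.1], [47.6, 33.8], [53.5, 32.9], [59.5, 33.0], [65.6, 44.6], [71.5, 42.6], [77.4, 36.1], [83.3, 30.4], [89.3, 31.2], [95.3, 32.4], [101.4, 33.5], [107.4, 34.3], [113.4, 35.4], [119.5, 35.8], [125.5, 36.7], [131.5, 37.2], [137.6, 37.7], [143.6, 38.1], [149.7, 38.0], [155.7, 38.2], [161.6, 24.8], [167.8, 37.7], [173.9, 37.4], [179.9, 36.8], [186.0, 36.5], [192.1, 35.5], [198.1, 34.8], [204.2, 33.7], [210.3, 32.9], [216.3, 32.1], [222.4, 30.6], [228.5, 29.7], [234.5, 29.5], [240.6, 29.7], [246.6, 29.6], [252.7, 29.5], [258.7, 29.8], [264.7, 29.9], [270.7, 29.8], [276.7, 29.9], [282.7, 29.8], [288.7, 29.8], [294.7, 30.0], [300.6, 30.0], [306.6, 30.0], [312.6, 30.1], [318.5, 30.2], [324.5, 30.1], [330.4, 30.4], [336.4, 30.4], [342.3, 30.2], [348.2, 30.5], [354.2, 30.1]]
[0.51623209 0.25731918 0.08328341] [-0.37206896  0.1359451  -0.67571288]
```

View pics/w2.png

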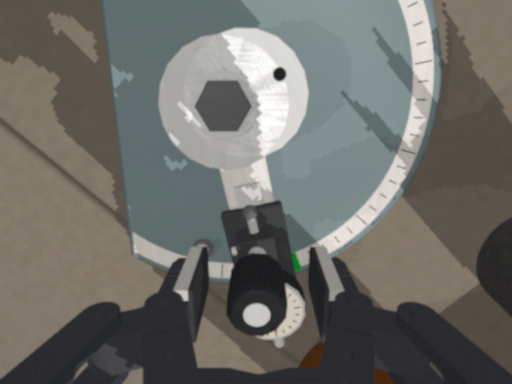

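Knob top is at (257,315), centred between the fingers and about 4 mm further along tool −x. I'll shift by that and close.

Emit:
play_rows(plan=[[[4.6,-0.4,0,0,0,0,0],[2.0,-0.4,0,0,0,0,0],[2.0,-0.4,0,0,0,0,0],[2.0,-0.4,0,0,0,0,0],[2.0,-0.4,0,0,0,0,0],[2.0,-0.4,0,0,0,0,0]]], squeeze=40)

```text
clock: 6.12
tool_pos: [0.52, 0.2612, 0.085]
orientation: [0.001, -0.378, 0.926, 0.0]
force: [0.4, 0.2, 6.1]
finger_gap: 0.0227
grasp_force: 39.1
```

```bash
cat > s.py <<'E'
# python3 s.py ang_deg r_mm ... : report polar state and rows to targets (angle, knob radius)
import sys
from h import *
O=np.array([.4768,.1961])
f=[];st=bot.read_state()
p=np.array(st['tool_pos']); d=p[:2]-O; a=np.arctan2(d[1],d[0]); u=np.array([np.cos(a),np.sin(a)]); t=np.array([-u[1],u[0]])
F=np.array(st['force']); print('t',st['clock'],'ang %.1f r %.2f'%(np.degrees(a),1e3*np.hypot(*d)),'z %.4f'%p[2],'Frad %.2f Ftan %.2f Fz %.2f'%(F[:2]@u,F[:2]@t,F[2]),'gap',st['finger_gap'],'q',np.round(st['qpos'],2))
Rt=rq(st['orientation']).as_matrix(); v=sys.argv[1:]
for A,r in zip(v[::2],v[1::2]):
    A=np.radians(float(A)); q=np.array([*(O+float(r)/1e3*np.array([np.cos(A),np.sin(A)])),p[2]])
    print(np.round(Rt.T@(q-p)*100,2))
E
python3 s.py 57 70 57 60 57 56
```

```text
t 6.125 ang 56.4 r 78.14 z 0.0850 Frad 0.39 Ftan -0.20 Fz 6.13 gap 0.022690751723139186 q [-0.03  0.75 -0.85  1.85  0.72  0.88  1.12]
[ 0.81 -0.1  -0.  ]
[ 1.79 -0.31 -0.  ]
[ 2.18 -0.4  -0.  ]
```

Emit:
play_rows(plan=[[[2.0,0.3,0,-0.05,0,0,0],[2.0,0.6,-0.1,-0.1,0,0,0],[2.0,0.9,-0.15,-0.17,0,0,0],[2.0,1.2,-0.2,-0.17,0,0,0],[2.0,1.5,-0.25,-0.17,0,0,0],[2.0,1.8,-0.3,-0.17,0,0,0],[2.0,1.8,-0.3,-0.17,0,0,0]]])

```text
clock: 7.0
tool_pos: [0.5082, 0.2451, 0.0854]
orientation: [-0.001, -0.378, 0.926, -0.0]
force: [-0.3, -0.4, -15.1]
finger_gap: 0.0227
grasp_force: 39.9
```

```bash
cat > s.py <<'E'
# python3 s.py dx dy(cm of last call) ang_deg r_mm ... : update command, report, shifts (cm) to targets (angle, knob radius)
import sys,json,os
from h import *
O=np.array(json.load(open('O.json'))) if os.path.exists('O.json') else np.array([.4768,.1961])
n=np.array([-.377,.926]); n/=np.hypot(*n); X=2*n[0]*n-[1,0]; Y=2*n[1]*n-[0,1]
cmd=np.array(json.load(open('cmd.json'))) if os.path.exists('cmd.json') else np.array([.5191,.2601])
v=list(map(float,sys.argv[1:])); cmd=cmd+(v[0]*X+v[1]*Y)/100; json.dump(cmd.tolist(),open('cmd.json','w'))
st=bot.read_state(); p=np.array(st['tool_pos'])
def pol(q): d=q-O; return np.degrees(np.arctan2(d[1],d[0])),1e3*np.hypot(*d)
a=np.radians(pol(p[:2])[0]); u=np.array([np.cos(a),np.sin(a)]); t=np.array([-u[1],u[0]])
F=np.array(st['force']); print('t',st['clock'],'meas %.2f %.2f'%pol(p[:2]),'cmd %.2f %.2f'%pol(cmd),'z %.4f'%p[2],'Frad %.2f Ftan %.2f Fz %.2f'%(F[:2]@u,F[:2]@t,F[2]),'q',np.round(st['qpos'],2))
for A,r in zip(v[2::2],v[3::2]):
    A=np.radians(A); q=O+r/1e3*np.array([np.cos(A),np.sin(A)])
    print('%.1f %.1f:'%(np.degrees(A),r),np.round([(q-cmd)@X*100,(q-cmd)@Y*100],2))
E
python3 s.py 1.8 -0.3 57 56 57 54 57 52
```

```text
t 7.0 meas 57.32 58.19 cmd 57.40 58.50 z 0.0854 Frad -0.53 Ftan 0.00 Fz -15.13 q [-0.    0.73 -0.85  1.89  0.72  0.86  1.11]
57.0 56.0: [ 0.23 -0.09]
57.0 54.0: [ 0.43 -0.14]
57.0 52.0: [ 0.62 -0.18]
```

Emit:
play_rows(plan=[[[2.0,0.1,-0.05,0.12,0,0,0],[2.0,0.3,-0.1,0.12,0,0,0],[2.0,0.43,-0.14,0.12,0,0,0],[2.0,0.43,-0.14,0.12,0,0,0]]])

```text
clock: 7.5
tool_pos: [0.5071, 0.2426, 0.0852]
orientation: [0.001, -0.379, 0.926, 0.0]
force: [0.7, 2.5, -4.8]
finger_gap: 0.0229
grasp_force: 40.8
```

```bash
python3 s.py .43 -.14 57 53 57 52 57 51
```

```text
t 7.5 meas 56.93 55.55 cmd 56.99 53.99 z 0.0852 Frad 2.43 Ftan 0.78 Fz -4.83 q [ 0.    0.73 -0.85  1.9   0.73  0.85  1.11]
57.0 53.0: [ 0.1  -0.02]
57.0 52.0: [ 0.19 -0.04]
57.0 51.0: [ 0.29 -0.06]
```

Emit:
play_rows(plan=[[[2.0,0.1,-0.02,0.03,0,0,0],[2.0,0.1,-0.02,0.03,0,0,0],[2.0,0.1,-0.02,0.03,0,0,0]]])

```text
clock: 7.88
tool_pos: [0.5067, 0.2419, 0.0851]
orientation: [0.001, -0.379, 0.926, 0.0]
force: [1.3, 3.7, 3.4]
finger_gap: 0.0228
grasp_force: 41.6
```

```bash
python3 s.py .1 -.02 57 53 57 52 57 51
```

```text
t 7.875 meas 56.87 54.63 cmd 57.02 52.97 z 0.0851 Frad 3.84 Ftan 0.93 Fz 3.35 q [ 0.    0.73 -0.85  1.9   0.73  0.85  1.11]
57.0 53.0: [-0. -0.]
57.0 52.0: [ 0.09 -0.02]
57.0 51.0: [ 0.19 -0.04]
```

Emit:
play_rows(plan=[[[2.0,0.08,-0.02,-0.03,0,0,0],[2.0,0.19,-0.04,-0.03,0,0,0],[2.0,0.19,-0.04,-0.03,0,0,0],[2.0,0.19,-0.04,-0.03,0,0,0]]])

```text
clock: 8.38
tool_pos: [0.5057, 0.2403, 0.0851]
orientation: [0.001, -0.379, 0.926, 0.0]
force: [4.1, 4.4, 1.1]
finger_gap: 0.0227
grasp_force: 41.4
```

```bash
echo '[0.4784,0.1985]' > O.json; python3 s.py .19 -.04
python3 - <<'E'
from pitch import *
O=np.array([.47643,.19606]); D=P-O; rr=np.hypot(*D.T)*1000; aa=np.degrees(np.arctan2(D[:,1],D[:,0]))%360
ok=(~((aa>38)&(aa<82)))&(rr>28.5)&(rr<40); a=aa[ok]; q=rr[ok]; i=np.argsort(a); a=a[i];q=q[i]
g=np.arange(0,360,1.); q=np.interp(g,a,q,period=360); q=cv2.GaussianBlur(q.astype('f4').reshape(1,-1),(0,0),3,borderType=cv2.BORDER_REPLICATE)[0]; q=np.maximum(q,30)
T=np.arange(50,222,5)
out=[]
for t in T:
    d=np.radians(g-t); m=(np.abs(q*np.sin(d))<4)&(np.cos(d)>0); out.append((q[m]*np.cos(d[m])+np.sqrt(16-(q[m]*np.sin(d[m]))**2)).max())
np.savez('table.npz',T=T,rho=out); print([(int(t),round(float(o)+19-2.75,1)) for t,o in zip(T,out)])
E
```

```text
t 8.375 meas 56.88 49.91 cmd 57.09 48.15 z 0.0851 Frad 5.94 Ftan -1.04 Fz 1.09 q [ 0.01  0.73 -0.85  1.91  0.73  0.85  1.11]
[(50, 50.8), (55, 50.8), (60, 50.7), (65, 50.7), (70, 50.7), (75, 50.7), (80, 50.7), (85, 51.0), (90, 51.8), (95, 52.7), (100, 53.5), (105, 54.3), (110, 55.1), (115, 55.7), (120, 56.2), (125, 56.9), (130, 57.3), (135, 57.7), (140, 58.1), (145, 58.3), (150, 58.3), (155, 58.3), (160, 58.3), (165, 58.1), (170, 57.9), (175, 57.6), (180, 57.2), (185, 56.8), (190, 56.2), (195, 55.5), (200, 54.9), (205, 54.1), (210, 53.2), (215, 52.5), (220, 51.7)]
```

```bash
python3 s.py 0 0 60 48.2 63 48.2 66 48.2 69 48.2
```

```text
t 8.375 meas 56.88 49.91 cmd 57.09 48.15 z 0.0851 Frad 5.94 Ftan -1.04 Fz 1.09 q [ 0.01  0.73 -0.85  1.91  0.73  0.85  1.11]
60.0 48.2: [0.05 0.24]
63.0 48.2: [0.13 0.48]
66.0 48.2: [0.22 0.72]
69.0 48.2: [0.32 0.95]
```

Emit:
play_rows(plan=[[[2.0,0.05,0.24,0,0,0,0],[2.0,0.13,0.48,0,0,0,0],[2.0,0.22,0.72,0,0,0,0],[2.0,0.32,0.95,0,0,0,0],[2.0,0.32,0.95,0,0,0,0]]])

```text
clock: 9.0
tool_pos: [0.4963, 0.2451, 0.0851]
orientation: [0.001, -0.379, 0.926, 0.001]
force: [1.5, 5.4, -0.6]
finger_gap: 0.0226
grasp_force: 41.4
```

```bash
python3 s.py .32 .95 72 48.2 75 48.2 78 48.2 81 48.2 84 48.4
```

```text
t 9.0 meas 69.02 49.88 cmd 69.04 48.17 z 0.0851 Frad 5.58 Ftan 0.54 Fz -0.60 q [-0.01  0.72 -0.85  1.92  0.73  0.84  1.09]
72.0 48.2: [0.11 0.22]
75.0 48.2: [0.23 0.44]
78.0 48.2: [0.36 0.66]
81.0 48.2: [0.51 0.86]
84.0 48.4: [0.65 1.08]
```

Emit:
play_rows(plan=[[[2.0,0.11,0.22,0,0,0,0],[2.0,0.23,0.44,0,0,0,0],[2.0,0.36,0.66,0,0,0,0],[2.0,0.51,0.86,0,0,0,0],[2.0,0.51,0.86,0,0,0,0]]])

```text
clock: 9.62
tool_pos: [0.4863, 0.2477, 0.0852]
orientation: [0.0, -0.379, 0.925, 0.001]
force: [0.2, 6.0, 2.7]
finger_gap: 0.0228
grasp_force: 41.6
```

```bash
python3 s.py .51 .86 84 48.5 87 48.8 90 49.3 93 49.8
```

```text
t 9.625 meas 80.83 49.83 cmd 80.95 48.18 z 0.0852 Frad 5.91 Ftan 0.73 Fz 2.70 q [-0.02  0.71 -0.85  1.94  0.73  0.83  1.07]
84.0 48.5: [0.13 0.22]
87.0 48.8: [0.28 0.43]
90.0 49.3: [0.42 0.65]
93.0 49.8: [0.58 0.87]
```

Emit:
play_rows(plan=[[[2.0,0.13,0.22,0,0,0,0],[2.0,0.28,0.43,0,0,0,0],[2.0,0.42,0.65,0,0,0,0],[2.0,0.42,0.65,0,0,0,0]]])

```text
clock: 10.12
tool_pos: [0.4789, 0.2494, 0.0851]
orientation: [0.001, -0.379, 0.925, 0.001]
force: [1.3, 6.5, 1.3]
finger_gap: 0.0225
grasp_force: 41.4
```

```bash
python3 s.py .42 .65 93 50 96 50.5 99 51
```

```text
t 10.125 meas 89.49 50.88 cmd 89.96 49.29 z 0.0851 Frad 6.52 Ftan -1.19 Fz 1.28 q [-0.02  0.7  -0.85  1.96  0.73  0.82  1.06]
93.0 50.0: [0.14 0.23]
96.0 50.5: [0.32 0.44]
99.0 51.0: [0.5  0.64]
```

```bash
python3 s.py 0 0 91 50.3 94 51 97 51.6
```

```text
t 10.125 meas 89.49 50.88 cmd 89.96 49.29 z 0.0851 Frad 6.52 Ftan -1.19 Fz 1.28 q [-0.02  0.7  -0.85  1.96  0.73  0.82  1.06]
91.0 50.3: [-0.    0.13]
94.0 51.0: [0.15 0.36]
97.0 51.6: [0.32 0.58]
```

Emit:
play_rows(plan=[[[2.0,0,0.13,0,0,0,0],[2.0,0.15,0.36,0,0,0,0],[2.0,0.15,0.36,0,0,0,0]]])

```text
clock: 10.5
tool_pos: [0.4751, 0.2506, 0.0851]
orientation: [0.0, -0.379, 0.925, 0.0]
force: [0.0, 4.7, 2.9]
finger_gap: 0.0227
grasp_force: 41.5
```

```bash
python3 s.py .15 .36 97 51.7 100 52.3 103 53
```

```text
t 10.5 meas 93.57 52.21 cmd 94.00 50.95 z 0.0851 Frad 4.67 Ftan -0.34 Fz 2.93 q [-0.03  0.7  -0.85  1.96  0.73  0.82  1.05]
97.0 51.7: [0.16 0.23]
100.0 52.3: [0.35 0.43]
103.0 53.0: [0.54 0.64]
```

Emit:
play_rows(plan=[[[2.0,0.16,0.23,0,0,0,0],[2.0,0.35,0.43,0,0,0,0],[2.0,0.35,0.43,0,0,0,0]]])

```text
clock: 10.88
tool_pos: [0.4694, 0.251, 0.0851]
orientation: [0.0, -0.379, 0.925, 0.0]
force: [-0.2, 4.8, 4.2]
finger_gap: 0.0226
grasp_force: 41.8
```

```bash
python3 s.py .35 .43 103 52.8 106 53.3 109 53.7
```

```text
t 10.875 meas 99.71 53.23 cmd 99.99 52.25 z 0.0851 Frad 4.79 Ftan -0.65 Fz 4.22 q [-0.03  0.7  -0.85  1.98  0.73  0.81  1.04]
103.0 52.8: [0.2 0.2]
106.0 53.3: [0.42 0.38]
109.0 53.7: [0.65 0.54]
```

Emit:
play_rows(plan=[[[2.0,0.2,0.2,-0.02,0,0,0],[2.0,0.42,0.38,-0.03,0,0,0],[2.0,0.65,0.54,-0.03,0,0,0],[2.0,0.65,0.54,-0.03,0,0,0]]])

```text
clock: 11.38
tool_pos: [0.4606, 0.25, 0.0851]
orientation: [-0.0, -0.379, 0.925, 0.0]
force: [-1.5, 5.8, 1.4]
finger_gap: 0.0227
grasp_force: 41.5
```

```bash
python3 s.py .65 .54 112 54.2 115 54.6 118 54.9
```

```text
t 11.375 meas 109.04 54.50 cmd 109.00 53.71 z 0.0851 Frad 5.99 Ftan -0.51 Fz 1.41 q [-0.04  0.69 -0.86  2.    0.73  0.8   1.02]
112.0 54.2: [0.24 0.16]
115.0 54.6: [0.49 0.3 ]
118.0 54.9: [0.75 0.41]
```

```bash
python3 s.py 0 0 111 54.9 114 55.4 117 55.9
```

```text
t 11.375 meas 109.04 54.50 cmd 109.00 53.71 z 0.0851 Frad 5.99 Ftan -0.51 Fz 1.41 q [-0.04  0.69 -0.86  2.    0.73  0.8   1.02]
111.0 54.9: [0.12 0.19]
114.0 55.4: [0.37 0.34]
117.0 55.9: [0.63 0.48]
```

Emit:
play_rows(plan=[[[2.0,0.12,0.19,0,0,0,0],[2.0,0.37,0.34,0,0,0,0],[2.0,0.63,0.48,0,0,0,0],[2.0,0.63,0.48,0,0,0,0]]])

```text
clock: 11.88
tool_pos: [0.453, 0.2486, 0.0851]
orientation: [-0.0, -0.379, 0.926, -0.0]
force: [-2.5, 4.3, 2.4]
finger_gap: 0.0228
grasp_force: 41.6
```

```bash
python3 s.py .63 .48 120 56.2 123 56.5 126 56.8
```

```text
t 11.875 meas 116.94 56.17 cmd 116.97 55.89 z 0.0851 Frad 4.94 Ftan 0.28 Fz 2.40 q [-0.04  0.68 -0.86  2.01  0.73  0.79  1.01]
120.0 56.2: [0.28 0.11]
123.0 56.5: [0.56 0.2 ]
126.0 56.8: [0.84 0.28]
```

Emit:
play_rows(plan=[[[2.0,0.28,0.12,0,0,0,0],[2.0,0.55,0.23,0,0,0,0],[2.0,0.83,0.31,0,0,0,0],[2.0,0.83,0.31,0,0,0,0]]])

```text
clock: 12.38
tool_pos: [0.445, 0.2449, 0.0851]
orientation: [-0.0, -0.379, 0.926, -0.0]
force: [-2.0, 3.3, 3.1]
finger_gap: 0.0228
grasp_force: 41.6
```

```bash
python3 s.py .83 .31 129 57.4 132 57.6 135 57.8
```

```text
t 12.375 meas 125.79 57.15 cmd 125.89 57.07 z 0.0851 Frad 3.83 Ftan -0.28 Fz 3.13 q [-0.04  0.67 -0.86  2.04  0.74  0.77  1.  ]
129.0 57.4: [0.3  0.07]
132.0 57.6: [0.6  0.11]
135.0 57.8: [0.91 0.13]
```

Emit:
play_rows(plan=[[[2.0,0.3,0.05,0,0,0,0],[2.0,0.6,0.09,0,0,0,0],[2.0,0.91,0.11,-0.01,0,0,0],[2.0,0.91,0.11,-0.01,0,0,0]]])

```text
clock: 12.88
tool_pos: [0.4377, 0.2391, 0.0851]
orientation: [-0.0, -0.379, 0.926, -0.0]
force: [-3.8, 3.1, 2.5]
finger_gap: 0.0224
grasp_force: 41.6
```

```bash
python3 s.py .91 .11 138 57.8 141 57.9 144 58 147 58
```

```text
t 12.875 meas 135.13 57.49 cmd 135.05 57.56 z 0.0851 Frad 4.84 Ftan 0.48 Fz 2.46 q [-0.03  0.66 -0.86  2.06  0.74  0.76  0.99]
138.0 57.8: [0.3  0.01]
141.0 57.9: [ 0.6 -0. ]
144.0 58.0: [ 0.9  -0.04]
147.0 58.0: [ 1.2 -0.1]
```

Still mid-travel. Continuing over the crest.

Emit:
play_rows(plan=[[[2.0,0.3,0.01,0,0,0,0],[2.0,0.6,0.0,0,0,0,0],[2.0,0.9,-0.04,0,0,0,0],[2.0,0.9,-0.04,0,0,0,0]]])

```text
clock: 13.38
tool_pos: [0.4315, 0.2323, 0.0851]
orientation: [-0.001, -0.378, 0.926, -0.0]
force: [-3.5, 2.3, 2.3]
finger_gap: 0.023
grasp_force: 41.6
```

```bash
python3 s.py .9 -.04 147 58.1 150 58.1 153 58.1 156 58.1
```

```text
t 13.375 meas 144.23 57.78 cmd 143.98 57.98 z 0.0851 Frad 4.19 Ftan 0.19 Fz 2.31 q [-0.02  0.65 -0.86  2.08  0.74  0.75  0.99]
147.0 58.1: [ 0.3  -0.05]
150.0 58.1: [ 0.6  -0.12]
153.0 58.1: [ 0.89 -0.21]
156.0 58.1: [ 1.17 -0.32]
```

Emit:
play_rows(plan=[[[2.0,0.3,-0.06,0,0,0,0],[2.0,0.6,-0.13,0,0,0,0],[2.0,0.89,-0.22,0,0,0,0],[2.0,0.89,-0.22,0,0,0,0]]])

```text
clock: 13.88
tool_pos: [0.4266, 0.2242, 0.0851]
orientation: [-0.001, -0.378, 0.926, -0.001]
force: [-5.1, 1.8, 2.6]
finger_gap: 0.0226
grasp_force: 41.6
```

```bash
python3 s.py .89 -.22 156 57.9 159 57.8 162 57.7 165 57.6
```

```text
t 13.875 meas 153.64 57.82 cmd 153.05 58.03 z 0.0851 Frad 5.36 Ftan 0.66 Fz 2.61 q [-0.01  0.64 -0.86  2.1   0.74  0.74  0.99]
156.0 57.9: [ 0.28 -0.12]
159.0 57.8: [ 0.55 -0.24]
162.0 57.7: [ 0.82 -0.39]
165.0 57.6: [ 1.08 -0.54]
```

Emit:
play_rows(plan=[[[2.0,0.28,-0.11,0,0,0,0],[2.0,0.56,-0.23,0,0,0,0],[2.0,0.83,-0.37,0,0,0,0],[2.0,0.83,-0.37,0,0,0,0]]])

```text
clock: 14.38
tool_pos: [0.4232, 0.2154, 0.085]
orientation: [-0.001, -0.378, 0.926, -0.001]
force: [-5.1, 0.4, 4.9]
finger_gap: 0.0224
grasp_force: 41.7
```

```bash
python3 s.py .83 -.37 165 57.7 168 57.5 171 57.3 174 57.1
```

```text
t 14.375 meas 162.98 57.69 cmd 162.04 57.91 z 0.0850 Frad 4.99 Ftan 1.09 Fz 4.92 q [ 0.    0.63 -0.86  2.12  0.75  0.73  0.99]
165.0 57.7: [ 0.25 -0.16]
168.0 57.5: [ 0.5  -0.34]
171.0 57.3: [ 0.73 -0.53]
174.0 57.1: [ 0.95 -0.73]
```

Emit:
play_rows(plan=[[[2.0,0.25,-0.16,-0.02,0,0,0],[2.0,0.5,-0.33,-0.03,0,0,0],[2.0,0.74,-0.52,-0.03,0,0,0],[2.0,0.74,-0.52,-0.03,0,0,0]]])

```text
clock: 14.88
tool_pos: [0.4218, 0.2064, 0.0851]
orientation: [-0.001, -0.378, 0.926, -0.001]
force: [-5.6, -0.2, -1.0]
finger_gap: 0.0228
grasp_force: 41.2
```

```bash
python3 s.py .74 -.52 174 57.2 177 57 180 56.7 183 56.4
```

```text
t 14.875 meas 172.03 57.17 cmd 171.02 57.45 z 0.0851 Frad 5.49 Ftan 1.00 Fz -0.98 q [ 0.02  0.63 -0.86  2.13  0.75  0.72  1.  ]
174.0 57.2: [ 0.22 -0.2 ]
177.0 57.0: [ 0.43 -0.42]
180.0 56.7: [ 0.62 -0.65]
183.0 56.4: [ 0.8  -0.88]
```

Emit:
play_rows(plan=[[[2.0,0.22,-0.2,0,0,0,0],[2.0,0.42,-0.43,0,0,0,0],[2.0,0.61,-0.66,0,0,0,0],[2.0,0.61,-0.66,0,0,0,0]]])

```text
clock: 15.38
tool_pos: [0.4221, 0.1973, 0.0851]
orientation: [-0.001, -0.378, 0.926, -0.001]
force: [-3.8, -1.8, -0.3]
finger_gap: 0.0226
grasp_force: 41.3
```

```bash
python3 s.py .61 -.66 183 56.2 186 55.8 189 55.3 192 54.8
```

```text
t 15.375 meas -178.81 56.30 cmd -179.98 56.50 z 0.0851 Frad 3.88 Ftan 1.71 Fz -0.25 q [ 0.04  0.63 -0.86  2.14  0.75  0.71  1.02]
183.0 56.2: [ 0.18 -0.24]
186.0 55.8: [ 0.33 -0.49]
189.0 55.3: [ 0.47 -0.75]
192.0 54.8: [ 0.59 -1.02]
```

```bash
python3 s.py 0 0 180.5 55.4 182.5 55.0 185 54.6
```

```text
t 15.375 meas -178.81 56.30 cmd -179.98 56.50 z 0.0851 Frad 3.88 Ftan 1.71 Fz -0.25 q [ 0.04  0.63 -0.86  2.14  0.75  0.71  1.02]
180.5 55.4: [-0.05 -0.11]
182.5 55.0: [ 0.06 -0.28]
185.0 54.6: [ 0.18 -0.49]
```

Emit:
play_rows(plan=[[[2.0,-0.05,-0.11,0,0,0,0],[2.0,0.06,-0.28,0,0,0,0],[2.0,0.06,-0.28,0,0,0,0]]])

```text
clock: 15.75
tool_pos: [0.4234, 0.1949, 0.0851]
orientation: [-0.001, -0.378, 0.926, -0.001]
force: [-6.2, -1.4, -0.3]
finger_gap: 0.0225
grasp_force: 41.4
```

```bash
python3 s.py .06 -.28 185 54.5 187.5 54 190 53.5 192 53
```

```text
t 15.75 meas -176.29 55.14 cmd -177.46 55.03 z 0.0851 Frad 6.33 Ftan 0.99 Fz -0.30 q [ 0.05  0.63 -0.86  2.14  0.75  0.71  1.02]
185.0 54.5: [ 0.11 -0.21]
187.5 54.0: [ 0.22 -0.43]
190.0 53.5: [ 0.31 -0.65]
192.0 53.0: [ 0.37 -0.83]
```

Emit:
play_rows(plan=[[[2.0,0.11,-0.21,0,0,0,0],[2.0,0.23,-0.42,0,0,0,0],[2.0,0.23,-0.42,0,0,0,0]]])

```text
clock: 16.12
tool_pos: [0.4247, 0.19, 0.0851]
orientation: [-0.001, -0.378, 0.926, -0.001]
force: [-5.8, -2.9, -0.2]
finger_gap: 0.0229
grasp_force: 41.3
```

```bash
python3 s.py .23 -.42 190 53.5 192.5 53 195 52.5 197 52
```

```text
t 16.125 meas -171.04 54.41 cmd -172.52 54.15 z 0.0851 Frad 6.13 Ftan 1.94 Fz -0.22 q [ 0.06  0.63 -0.86  2.14  0.75  0.71  1.03]
190.0 53.5: [ 0.08 -0.23]
192.5 53.0: [ 0.17 -0.45]
195.0 52.5: [ 0.24 -0.68]
197.0 52.0: [ 0.29 -0.86]
```

Emit:
play_rows(plan=[[[2.0,0.09,-0.23,0,0,0,0],[2.0,0.18,-0.45,0,0,0,0],[2.0,0.18,-0.45,0,0,0,0]]])

```text
clock: 16.5
tool_pos: [0.4266, 0.1853, 0.0851]
orientation: [-0.001, -0.378, 0.926, -0.001]
force: [-5.5, -3.2, 1.6]
finger_gap: 0.0226
grasp_force: 41.5
```

```bash
python3 s.py .18 -.45 195 52.6 197.5 52.1 200 51.6
```

```text
t 16.5 meas -165.75 53.49 cmd -167.46 53.10 z 0.0851 Frad 6.14 Ftan 1.77 Fz 1.64 q [ 0.07  0.63 -0.86  2.14  0.75  0.71  1.04]
195.0 52.6: [ 0.07 -0.22]
197.5 52.1: [ 0.14 -0.45]
200.0 51.6: [ 0.19 -0.67]
```

Emit:
play_rows(plan=[[[2.0,0.07,-0.22,0,0,0,0],[2.0,0.14,-0.44,0,0,0,0],[2.0,0.2,-0.67,0,0,0,0],[2.0,0.2,-0.67,0,0,0,0]]])

```text
clock: 17.0
tool_pos: [0.4299, 0.1789, 0.0851]
orientation: [-0.001, -0.378, 0.926, -0.001]
force: [-6.6, -4.0, 0.4]
finger_gap: 0.0227
grasp_force: 41.4
```

```bash
python3 s.py .2 -.67 202.5 51.2 205 50.7 207.5 50.2
```

```text
t 17.0 meas -157.98 52.30 cmd -159.96 51.72 z 0.0851 Frad 7.68 Ftan 1.26 Fz 0.45 q [ 0.08  0.63 -0.86  2.14  0.75  0.72  1.06]
202.5 51.2: [ 0.04 -0.22]
205.0 50.7: [ 0.07 -0.45]
207.5 50.2: [ 0.09 -0.67]
```

```bash
python3 s.py 0 0 202.5 51.8 205 51.5 207.5 51.1 210 50.7
```

```text
t 17.0 meas -157.98 52.30 cmd -159.96 51.72 z 0.0851 Frad 7.68 Ftan 1.26 Fz 0.45 q [ 0.08  0.63 -0.86  2.14  0.75  0.72  1.06]
202.5 51.8: [ 0.09 -0.2 ]
205.0 51.5: [ 0.15 -0.42]
207.5 51.1: [ 0.18 -0.65]
210.0 50.7: [ 0.2  -0.87]
```

Emit:
play_rows(plan=[[[2.0,0.09,-0.2,0,0,0,0],[2.0,0.15,-0.42,0,0,0,0],[2.0,0.15,-0.42,0,0,0,0]]])

```text
clock: 17.38
tool_pos: [0.432, 0.1748, 0.0851]
orientation: [-0.001, -0.378, 0.926, -0.001]
force: [-4.2, -4.6, 0.3]
finger_gap: 0.0229
grasp_force: 41.5
```

```bash
python3 s.py .15 -.42 207.5 51 210 50.5 212.5 50 215 49.5
```

```text
t 17.375 meas -152.99 52.07 cmd -155.01 51.55 z 0.0851 Frad 5.77 Ftan 2.17 Fz 0.27 q [ 0.09  0.63 -0.86  2.14  0.75  0.72  1.06]
207.5 51.0: [ 0.02 -0.23]
210.0 50.5: [ 0.03 -0.46]
212.5 50.0: [ 0.03 -0.68]
215.0 49.5: [ 0.02 -0.91]
```

Emit:
play_rows(plan=[[[2.0,0.02,-0.23,0,0,0,0],[2.0,0.03,-0.46,0,0,0,0],[2.0,0.03,-0.46,0,0,0,0]]])

```text
clock: 17.75
tool_pos: [0.4351, 0.1712, 0.0851]
orientation: [-0.001, -0.378, 0.926, -0.002]
force: [-3.8, -4.9, 1.4]
finger_gap: 0.0225
grasp_force: 41.5
```

```bash
python3 s.py .03 -.46 212.5 50 215 49.5
python3 - <<'E'
from h import *
st=bot.read_state(); c=cams.capture('wrist')
for r in cams.landmark_of('end_mark','wrist')[:2]: print(r['conf'],r['at'],atz(c,r['at'],.018,st))
c2=cams.capture('top')
for l,z in [('end_mark',.018),('knob_grip',.089)]:
    for r in cams.landmark_of(l,'top')[:2]: print(l,r['conf'],r['at'],atz(c2,r['at'],z))
cv2.imwrite('pics/w3.png',c['frame'][:,:,::-1])
E
```

```text
t 17.75 meas -147.79 51.16 cmd -149.97 50.51 z 0.0851 Frad 5.86 Ftan 2.11 Fz 1.41 q [ 0.1   0.63 -0.86  2.13  0.75  0.72  1.08]
212.5 50.0: [-0.   -0.22]
215.0 49.5: [-0.01 -0.45]
0.83 [304.6, 141.1] [0.38257732 0.15539785 0.018     ]
0.69 [237.4, 314.1] [0.49402802 0.20807096 0.018     ]
end_mark 0.8 [192.7, 213.8] [0.38013106 0.162708   0.018     ]
```

View pics/w3.png

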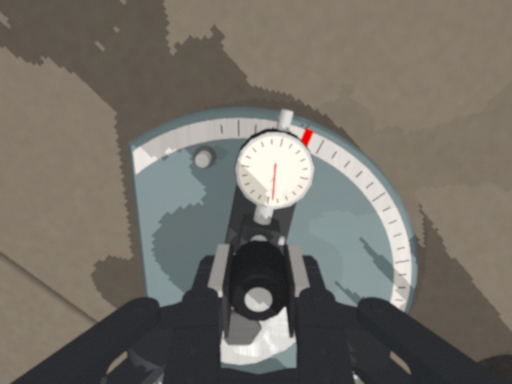

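The gauge stem at (287,117) has passed the red mark at (306,137), and the needle at (273,180) reads about mid-scale. One more small step for margin.

Emit:
play_rows(plan=[[[2.0,0,-0.22,0,0,0,0],[2.0,-0.01,-0.4,0,0,0,0],[2.0,-0.01,-0.4,0,0,0,0]]])

```text
clock: 18.38
tool_pos: [0.438, 0.1684, 0.0851]
orientation: [-0.001, -0.378, 0.926, -0.002]
force: [-3.8, -5.0, 0.5]
finger_gap: 0.0228
grasp_force: 41.4
```

```bash
python3 s.py -.01 -.4 214 55 214 60 214 65 214 70 214 75 214 77 214 78
```

```text
t 18.375 meas -143.30 50.37 cmd -145.51 49.57 z 0.0851 Frad 6.01 Ftan 1.73 Fz 0.49 q [ 0.11  0.63 -0.86  2.13  0.75  0.72  1.08]
214.0 55.0: [0.53 0.14]
214.0 60.0: [1.02 0.23]
214.0 65.0: [1.51 0.32]
214.0 70.0: [2.   0.41]
214.0 75.0: [2.49 0.5 ]
214.0 77.0: [2.69 0.53]
214.0 78.0: [2.79 0.55]
```

Trace done with the plunger still in contact at about mid-travel. Now I'll draw the carriage fully back.

Emit:
play_rows(plan=[[[2.0,0.3,0.06,0,0,0,0],[2.0,0.6,0.12,0,0,0,0],[2.0,1.0,0.2,0,0,0,0],[2.0,1.4,0.28,0,0,0,0],[2.0,1.8,0.36,0,0,0,0],[2.0,2.2,0.44,0,0,0,0],[2.0,2.5,0.5,0,0,0,0],[2.0,2.7,0.53,0,0,0,0],[2.0,2.7,0.53,0,0,0,0]]])

```text
clock: 19.5
tool_pos: [0.4155, 0.156, 0.0854]
orientation: [0.0, -0.378, 0.926, 0.0]
force: [2.8, 2.9, -20.7]
finger_gap: 0.0225
grasp_force: 40.6
```

```bash
python3 s.py 2.7 .53 214 78 214 79 214 80 214 81
```

```text
t 19.5 meas -145.93 75.92 cmd -145.97 77.08 z 0.0854 Frad -3.96 Ftan -0.78 Fz -20.66 q [ 0.13  0.6  -0.87  2.19  0.76  0.68  1.07]
214.0 78.0: [0.09 0.02]
214.0 79.0: [0.19 0.04]
214.0 80.0: [0.29 0.06]
214.0 81.0: [0.38 0.07]
```

Emit:
play_rows(plan=[[[2.0,0.05,0.01,0.1,0,0,0],[2.0,0.15,0.03,0.17,0,0,0],[2.0,0.15,0.03,0.17,0,0,0]]])

```text
clock: 19.88
tool_pos: [0.4153, 0.1562, 0.085]
orientation: [0.002, -0.379, 0.926, 0.0]
force: [2.6, 0.2, 4.7]
finger_gap: 0.0228
grasp_force: 43.2
```

```bash
python3 s.py .15 .03 214 79
```

```text
t 19.875 meas -146.13 75.97 cmd -145.99 78.61 z 0.0850 Frad -2.28 Ftan 1.26 Fz 4.68 q [ 0.12  0.6  -0.87  2.2   0.76  0.67  1.06]
214.0 79.0: [0.04 0.01]
```

Emit:
play_rows(plan=[[[2.0,0.1,0.02,0,0,0,0],[2.0,0.25,0.05,-0.03,0,0,0],[2.0,0.25,0.05,-0.03,0,0,0]]])

```text
clock: 20.25
tool_pos: [0.415, 0.1563, 0.0852]
orientation: [0.004, -0.379, 0.926, 0.001]
force: [11.3, 6.6, -7.4]
finger_gap: 0.0228
grasp_force: 41.8
```

```bash
python3 s.py .25 .05 214 79
```

```text
t 20.25 meas -146.39 76.18 cmd -146.03 81.16 z 0.0852 Frad -13.07 Ftan 0.75 Fz -7.39 q [ 0.13  0.6  -0.87  2.2   0.77  0.67  1.06]
214.0 79.0: [-0.21 -0.04]
```

At the stop: the force rises while position holds. I'll ease the pull, open, and lift straight up.

Emit:
play_rows(plan=[[[2.0,-0.3,-0.06,0,0,0,0],[2.0,-0.3,-0.06,0,0,0,0],[4.6,-0.3,-0.06,0,0,0,0],[4.6,-0.3,-0.06,0,0,0,0],[4.6,-0.3,-0.06,0,0,0,0],[4.6,-0.3,-0.06,0,0,0,0],[4.6,-0.3,-0.06,-1,0,0,0],[4.6,-0.3,-0.06,-3,0,0,0],[4.6,-0.3,-0.06,-6,0,0,0],[4.6,-0.3,-0.06,-10,0,0,0],[4.6,-0.3,-0.06,-14,0,0,0],[4.6,-0.3,-0.06,-14,0,0,0]]])

```text
clock: 21.75
tool_pos: [0.4154, 0.1562, 0.227]
orientation: [0.002, -0.378, 0.926, -0.0]
force: [0.5, -0.3, -0.7]
finger_gap: 0.046
grasp_force: 0.0
```

Run:
```python
from h import *
st=bot.read_state(); c=cams.capture('wrist'); print(st['tool_pos'],st['force'],st['finger_gap'],st['clock'])
for l,z in [('spindle',.046),('knob_grip',.089),('end_mark',.018),('start_mark',.018)]:
    for r in cams.landmark_of(l,'wrist')[:2]: print(l,round(r['conf'],2),np.round(r['at'],1),np.round(atz(c,r['at'],z,st),4))
cv2.imwrite('pics/w4.png',cv2.resize(c['frame'][:,:,::-1],(800,600)))
```

```text
[0.41539257 0.15615014 0.22700799] [ 0.51802296 -0.25575196 -0.68632918] 0.046047163558012014 21.75
spindle 0.98 [241.4 241.6] [0.4783 0.193  0.046 ]
knob_grip 0.88 [257.1 180.6] [0.4136 0.1516 0.089 ]
start_mark 0.82 [280.6 310.3] [0.521  0.2947 0.018 ]
```

View pics/w4.png

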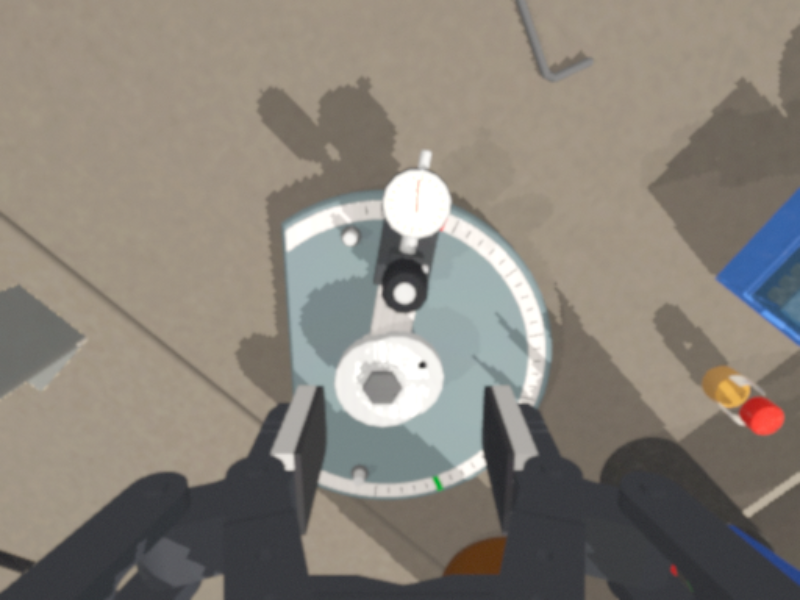

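The knob at (404,290) is 76.8 mm from the spindle at (380,385), so it is fully back. The arm stands past the red mark, the gripper is clear, and the vial at (740,400) is upright and untouched.

```bash
python3 -c "
from rig import bot
print(bot.finish_job())"
```

```text
the job is handed in; nothing more can be done
None
```

The job is handed in, about 22 s of the 72 s used: plunger kept in contact from before green to past red, judged from wrist force and position (estimated 1.3–4.4 mm of its 5.5 mm travel), then carriage drawn fully back, knob released and gripper clear.

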